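Pack the chocolate bars with a card between and show the sample to the camera

ROBOT

A 6-joint arm with a two-finger parallel gripper is mounted at the origin on a cart in front of the work surface, level with it; the furniture and walls round the work are solid. World frame = base frame: x ahead of the robot, y to its left, z up, the work surface at z = 0. Lengths are in mm, angles in rad, forces in N, time in s.
With the tool pointing down it reaches from about 250 to 725 mm from the base axis. Payload 9.7 kg.
Tool frame: the origin (TCP) lies between the finger pads; the fingertips stand 22 mm ahead of it and the grasp point (between the pads) lies 3 mm ahead of it (bot.tips_ahead is the distance from the TCP to the fingertips, in mm); z points along the fingers, y is the line along which they close (so a half turn about z gives the same grasp; the last joint's range is limited). The gripper opens to 85 mm and grips with 20 to 120 N. Pads are 22 mm wide; open, the fingers measure 114 mm over their backs; the gripper's body (76 mm by 85 mm) begins 54 mm behind the grasp point. The pads swing forward as they close: fully open they stand 13 mm farther back than shut.
Start: joints at [1.233, 0.087, 0.176, 1.66, 0, 1.571], TCP at [182.274, 518.915, 253.284] pointing down, gripper open.
Joint ranges: [-3.13, 3.13], [-0.85, 1.81], [-1.15, 1.24], [-2.2, 2.28], [-1.44, 1.52], [-3.14, 3.14]. Speed limits (rad/s): [2.22, 2.22, 2.57, 3.14, 3.14, 3.14].

INTERFACE

Orientations are given as a 3x3 rotation matrix whose columns are the frame's x, y, z axes.
In Python, from rig import bot, cams gives the robot as it stands.
- The arm moves only by the tool move_arm, never from a script. Its argument "commands" is a list that holds one entry, the list of rows, each a list of 7 numbers: the shift along the tool's x, y, z each as a share of 150 mm, from -1 to 1, then the turn, a rotation vector about the tool's x, y, z each as a share of 2 pi rad, from -1 to 1, then the opening, from -1 (shut) to 1 (fully open), so that 0 is half open. A call has 1 to 10 rows; each row shifts and turns the commanded pose from where the row before left it, along the tool's axes as they then stand; what a row does not reach is not made up. A row lasts 1/8 s, in which the tool goes at most 62.5 mm and 10.7 degrees, less where a joint would pass 70% of its speed; a pose out of reach is approached as far as the arm can. A call with a number of a shift or a turn outside -1 to 1 is refused whole. A call with a gripper value outside its range is refused whole. The fingers move at their own pace and stop on an object; "force" is the grip in N (left out, the last holds). Time passes only in rows, so rows that do not move let the fingers close. It gives the time, the measured TCP pose, the force, the opening and the grip force at its end, in the units of the state.
- bot.observe(): the state, without advancing time (a new reading comes with each control period).
- cams.snapshot(name): name is "scene" or "top"; returns a dict with "color" (480x640x3 uint8, blue, green, red), "camera_matrix" (3x3 intrinsics, pixels), "camera_from_world" (4x4, takes a point from world to camera coordinates). Camera axes: x right, y down, z forward; pixel columns grow to the right and rows downward; lengths in mm; the calibration is good to about 2 mm. A picture is of the moment at which its call begins. There is no depth.
- bot.finish_job(): hands the job in; it is judged then, once.
The state is a dict: "t": time; "q": joint angles; "joint_velocities": joint speeds; "joint_efforts": joint torques, N m; "position": TCP position; "ee_rot": TCP orientation; "wrist_force": force on the tool from outside, world axes, zero at the start; "ft_torque": the same for the moment, N m; "gripper_width": finger opening in mm; "gripper_force": force on a finger pad.
Only numpy, scipy, OpenCV 4.12 (cv2) and the standard library are available. Lean on these libraries where they do the work, as an engineer would, in place of code of your own. Each camera call takes 0.05 s, during which the arm holds its last target. There are 200 camera calls.

TASK

Finish the little stack on the white board: lay the card flat and square on top of the chocolate bar that lies there, without shifting that bar, then set the other bar with the same square-segment pattern flat and square on the card, edges in line. Then pick up the bar with the round buttons and hold it still in the air in front of the inspection camera's tilted lens, flat underside squarely facing the glass, centred, about 12 cm from it, and long sides in line with the long sides of the camera's housing; finish while still holding it there. Do not drop anything and leave the bowl of chocolate curls, the salt shaker and the spoon alone.

Things in the scene. Friction and masses are not known exactly. Their poses are not given: they have to be found in the camera images.
- board: white rectangular board, 195 x 140 x 7 mm, lies on the worktop and does not move; origin at the centre of its underside, x along the 195 mm side, z up. One bar (base_bar) lies on it.
- base_bar: chocolate bar lying on the white board, pattern of 2 x 4 square segments on top; loose. 110 x 50 x 12 mm, about 65 to 105 g, rigid: an 8 mm slab with a 4 mm high raised pattern on top. Origin: centre of the flat underside; x along the 110 mm side, y across the 50 mm side, z up out of the patterned face.
- slab: marble cooling slab, 170 x 270 x 10 mm, lies on the worktop and does not move; origin at the centre of its underside, x along the 170 mm side, z up. The card, next_bar and sample_bar lie side by side on it, flat, with about 33 mm or more between them, in any order, long sides roughly along the slab's x.
- card: separator of corrugated card, rigid and flat, 114 x 54 x 6 mm, 40 g, brown; starts on the marble slab. Origin: centre of its underside; x along the 114 mm side, z up.
- next_bar: chocolate bar on the marble slab with the same pattern of 2 x 4 square segments as base_bar, face up. 110 x 50 x 12 mm, about 65 to 105 g, rigid: an 8 mm slab with a 4 mm high raised pattern on top. Origin: centre of the flat underside; x along the 110 mm side, y across the 50 mm side, z up out of the patterned face.
- sample_bar: chocolate bar on the marble slab with one row of four round buttons (23 mm across) on top instead of squares, face up. 110 x 50 x 12 mm, about 65 to 105 g, rigid: an 8 mm slab with a 4 mm high raised pattern on top. Origin: centre of the flat underside; x along the 110 mm side, y across the 50 mm side, z up out of the patterned face.
- camera: foot of the inspection camera: dark steel plate 130 x 84 x 12 mm with two cheeks, fixed to the worktop; origin at the centre of its underside, z up; the lens leans to its -x side, roughly towards the robot. The whole camera stands about 105 mm high.
- camera_head: grey head of the inspection camera, fixed; housing 100 x 60 x 34 mm, round black lens 36 mm across on its upper face. Origin: centre of the lens glass, 90 mm above the worktop. z: out of the lens along the line of sight, 0.50 rad (29 degrees) off vertical, leaning to the -x side of the foot; x along the 100 mm side of the housing (tilted), y level along the 60 mm side.
- curl_bowl: small glass bowl of chocolate curls, 109 mm across, 71 mm high, a bystander; origin at the centre of its underside.
- salt_shaker: salt shaker, 44 mm across, 90 mm high, a bystander; origin at the centre of its underside.
- spoon: steel spoon lying flat, 173 x 38 x 17 mm, a bystander; origin at the centre of its underside.
There are look-alikes about, which are no part of the job. What is shaped like the base_bar but yellow is not meant.

How it is judged:
By the outcome, as a careful person would: the job done as asked, in the order asked, and still so for the second after the job is handed in, while the arm keeps its last pose, push and grip.
It also fails if it takes over 72 s, if anything falls off the work surface, if the arm or the gripper's body presses on something with over 40 N, if the wrist force passes 120 N, or if a joint passes its speed limit or range.

## Working session

There is one attempt and no reset: what is moved stays moved. The work goes in short steps, Python scripts to look and compute and a tool call to move; the robot and the scene stay as the last step left them, time stands still between calls to the robot, and variables do not carry over. Pictures are saved under pics/ and viewed, at most 10 in all, crops included, and the job is handed in when it is done.

Besides the shell and the picture viewer there is one more tool, called as name([rows], argument=value, ...), one row to a line, values as JSON. move_arm: Moves the arm, as the interface text tells. Its arguments: {"type":"object","properties":{"commands":{"type":"array","items":{"type":"array","items":{"type":"array","items":{"type":"number"}}}},"force":{"type":"number"}},"required":["commands"]}

```bash
mkdir -p pics; ls; python3 - <<'E'
from rig import bot,cams
import cv2
for n in("scene","top"):
    s=cams.snapshot(n);cv2.imwrite(f"pics/{n}0.png",s["color"]);print(s["camera_matrix"].round(1).tolist(),s["camera_from_world"].round(3).tolist())
o=bot.observe();print(o["t"],o["position"],o["ee_rot"],o["gripper_width"])
E
```

```text
pics
[[540.0, 0.0, 333.3], [0.0, 540.0, 240.2], [0.0, 0.0, 1.0]] [[0.876, -0.481, 0.014, -531.353], [-0.359, -0.673, -0.647, 184.292], [0.321, 0.561, -0.763, 1339.477], [0.0, 0.0, 0.0, 1.0]]
[[620.1, 0.0, 316.5], [0.0, 620.1, 240.5], [0.0, 0.0, 1.0]] [[-0.091, -0.996, -0.005, -21.556], [-0.938, 0.088, -0.335, 530.778], [0.334, -0.026, -0.942, 1590.062], [0.0, 0.0, 0.0, 1.0]]
0.1 [182.23976166 518.76316046 252.66717894] [[-9.43486464e-01  3.31410864e-01 -3.63755068e-04]
 [ 3.31411063e-01  9.43485828e-01 -1.09562526e-03]
 [-1.99043626e-05 -1.15426006e-03 -9.99999334e-01]] 85.55228464368878
```

View pics/top0.png

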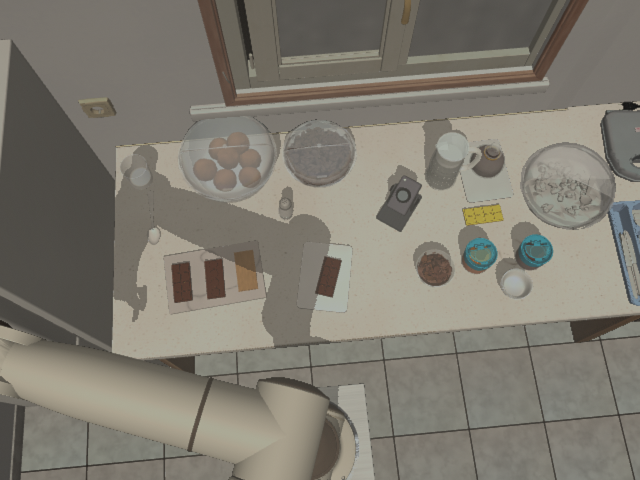

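View pics/scene0.png

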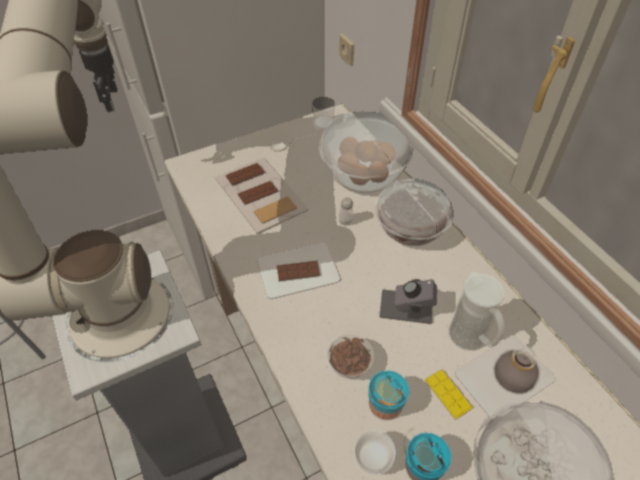

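```bash
cat > h.py <<'E'
import numpy as np,cv2
from rig import bot,cams
def snap(n): return cams.snapshot(n)
def w(s,px,z):
    "pixels -> world at height z"
    K,T=s["camera_matrix"],s["camera_from_world"];R,t=T[:3,:3],T[:3,3]
    p=np.c_[np.atleast_2d(px),np.ones(len(np.atleast_2d(px)))]
    d=(np.linalg.inv(K)@p.T).T@R; c=-R.T@t
    return c+d*((z-c[2])/d[:,2])[:,None]
def px(s,P):
    K,T=s["camera_matrix"],s["camera_from_world"];q=(T[:3,:3]@np.atleast_2d(P).T).T+T[:3,3];q=q@K.T
    return q[:,:2]/q[:,2:]
def bird(s,z,x0,x1,y0,y1,k):
    "rectified view at height z: rows = -x, cols = -y, k px/mm"
    W=np.array([[x1,y1,z],[x1,y0,z],[x0,y0,z],[x0,y1,z]],float)
    wd,ht=int((y1-y0)*k),int((x1-x0)*k)
    M=cv2.getPerspectiveTransform(px(s,W).astype(np.float32),np.float32([[0,0],[wd,0],[wd,ht],[0,ht]]))
    return cv2.warpPerspective(s["color"],M,(wd,ht),flags=cv2.INTER_CUBIC)
E
python3 - <<'E'
from h import *
t,s=snap("top"),snap("scene")
print(w(t,[[181,282],[214,278],[246,270],[328,277],[285,205],[403,195]],15).round())
print(w(s,[[245,174],[258,192],[275,210],[298,271],[347,205],[411,288]],15).round())
print(bot.tips_ahead)
a=cv2.resize(t["color"][235:320,155:360],None,fx=3.9,fy=3.5,interpolation=3)
a=cv2.resize(t["color"][235:320,155:360],(800,332),interpolation=3)
b=cv2.resize(t["color"][165:240,365:435],(280,268),interpolation=3)
c=cv2.resize(s["color"][265:330,370:450],(330,268),interpolation=3)
v=np.zeros((600,800,3),np.uint8);v[:332]=a;v[332:,:280]=b;v[332:,300:630]=c
cv2.imwrite("pics/crop1.png",v)
E
```

```text
[[ 467.  314.   15.]
 [ 470.  222.   15.]
 [ 485.  132.   15.]
 [ 443.  -94.   15.]
 [ 671.    9.   15.]
 [ 670. -336.   15.]]
[[ 468.  311.   15.]
 [ 472.  220.   15.]
 [ 485.  130.   15.]
 [ 446.  -99.   15.]
 [ 679.   50.   15.]
 [ 677. -284.   15.]]
22.0
```

View pics/crop1.png

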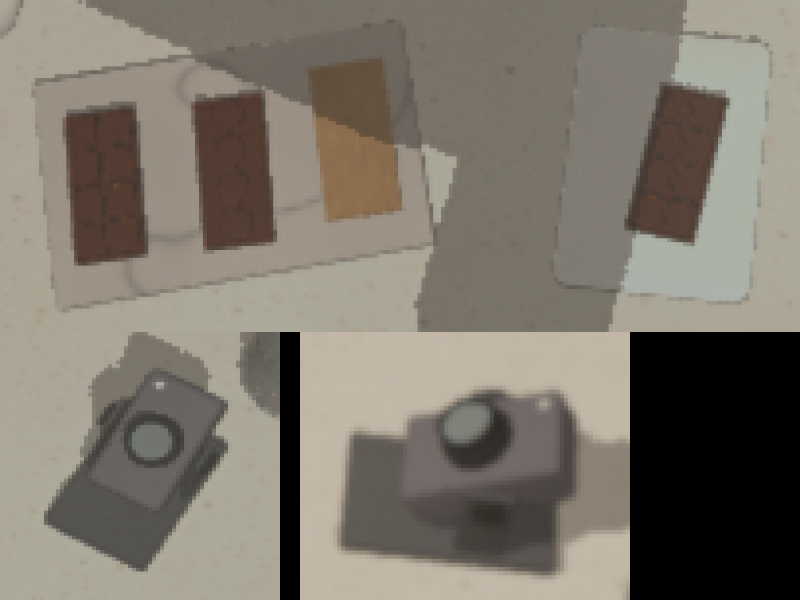

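```bash
cat > fit.py <<'E'
from h import *
from scipy.optimize import minimize
def box(P,L,W,H,z0):
    x,y,a=P;c,s=np.cos(a),np.sin(a)
    return np.array([[x+c*u-s*v,y+s*u+c*v,z] for u in(-L/2,L/2) for v in(-W/2,W/2) for z in(z0,z0+H)])
def fit(snaps,P0,L,W,H,z0,ratio=1.4,k=8):
    data=[]
    for s in snaps:
        c=px(s,box(P0,L+30,W+30,H,z0));lo=np.floor(c.min(0)).astype(int);hi=np.ceil(c.max(0)).astype(int)
        im=cv2.resize(s["color"][lo[1]:hi[1],lo[0]:hi[0]],None,fx=k,fy=k,interpolation=cv2.INTER_LINEAR).astype(float)
        m=(im[...,2]/(im[...,0]+1)>ratio).astype(np.uint8)
        n,l,st,_=cv2.connectedComponentsWithStats(m);m=(l==1+st[1:,4].argmax()).astype(np.uint8)
        data.append((s,lo,m))
    def cost(P,D=data):
        e=0
        for s,lo,m in D:
            q=(px(s,box(P,L,W,H,z0))-lo+.5)*k-.5
            r=np.zeros_like(m);cv2.fillConvexPoly(r,cv2.convexHull(np.round(q*16).astype(np.int32)),1,shift=4)
            e+=(r!=m).sum()/m.sum()
        return e/len(D)
    f=lambda D:minimize(lambda v:cost(v*[1,1,.02],D),np.array(P0)/[1,1,.02],method="Nelder-Mead",options=dict(initial_simplex=np.array(P0)/[1,1,.02]+np.array([[0,0,0],[4,0,0],[0,4,0],[0,0,4]]),xatol=.02,fatol=1e-5))
    for D in [[d] for d in data]+[data]:
        r=f(D);print((r.x*[1,1,.02]).round(3),round(r.fun,4))
    return r.x*[1,1,.02]
E
python3 - <<'E'
from fit import *
S=[snap("top"),snap("scene")];t,s=S
for n,P,L,W,H,z in [("next",[467,313,.0],110,50,12,10),("sample",[471,221,0],110,50,12,10),("card",[485,131,.05],114,54,6,10),("base",[444,-97,-.2],110,50,12,7)]:
    print(n);fit(S,P,L,W,H,z)
print("lens",w(t,[[403,195.5]],90),w(s,[[410.7,287.3]],90))
a=w(t,[[376.25,217.6],[400.75,231.9]],12);print(a)
b=w(s,[[381.6,289.2],[379.9,317.4],[432.3,323.5]],12);print(b)
for e in(a[1]-a[0],b[1]-b[0],b[2]-b[1]):print(np.linalg.norm(e),np.arctan2(e[1],e[0]))
E
```

```text
next
[4.66744e+02 3.12827e+02 8.80000e-02] 0.1696
[4.67140e+02 3.15904e+02 5.90000e-02] 0.2816
[4.67763e+02 3.11465e+02 9.10000e-02] 0.2269
sample
[4.70470e+02 2.21167e+02 7.10000e-02] 0.1414
[4.69751e+02 2.23304e+02 2.90000e-02] 0.2806
[4.69542e+02 2.20474e+02 5.70000e-02] 0.2138
card
[4.85108e+02 1.33487e+02 6.50000e-02] 0.0397
[4.86940e+02 1.34655e+02 6.20000e-02] 0.0484
[4.85986e+02 1.33974e+02 7.30000e-02] 0.0499
base
[ 4.4665e+02 -9.6862e+01 -2.3500e-01] 0.4109
[ 4.49872e+02 -9.01240e+01 -3.49000e-01] 0.3004
[ 4.48856e+02 -9.39270e+01 -3.12000e-01] 0.3624
lens [[ 636.99915729 -322.29168529   90.        ]] [[ 639.77283665 -321.97575451   90.        ]]
[[ 608.4216078  -250.49986366   12.        ]
 [ 558.22592653 -314.77989048   12.        ]]
[[ 610.06816203 -250.144596     12.        ]
 [ 561.31916386 -319.99651536   12.        ]
 [ 665.20108054 -395.66067096   12.        ]]
81.55690201350089 -2.233776220874971
85.18072235707496 -2.1801051855971125
128.5166022652858 -0.6295115997030526
```

```bash
sed -i 's/ratio=1.4,k=8/ratio=0,k=8/; s/m=(im\[...,2\].*/m=((im[...,2]\/(im[...,0]+1)>1.4) if ratio else im.mean(2)<90).astype(np.uint8)/' fit.py
python3 - <<'E'
from fit import *
S=[snap("top"),snap("scene")];t,s=S
for n,P,L,W,H,z in [("next",[467,313,.08],110,50,12,10),("sample",[471,221,0.07],110,50,12,10),("base",[446,-97,-.23],110,50,12,7)]:
    print(n);fit(S,P,L,W,H,z)
a=w(t,[[376.25,217.6],[392.5,186.8]],12);e=a[1]-a[0];print(np.arctan2(e[1],e[0]))
E
```

```text
next
[4.6755e+02 3.1110e+02 6.3000e-02] 0.0586
[4.6966e+02 3.1306e+02 6.8000e-02] 0.3505
[4.67916e+02 3.11634e+02 6.70000e-02] 0.206
sample
[4.69453e+02 2.19908e+02 4.90000e-02] 0.0685
[4.73004e+02 2.21667e+02 8.40000e-02] 0.3744
[4.69329e+02 2.20048e+02 3.90000e-02] 0.2246
base
[ 4.46788e+02 -9.43230e+01 -3.26000e-01] 0.0829
[ 4.51343e+02 -9.06550e+01 -3.36000e-01] 0.3095
[ 4.46654e+02 -9.44280e+01 -3.34000e-01] 0.2017
-0.5736200974203348
```

```bash

python3 - <<'E'
from fit import *
S=[snap("top"),snap("scene")]
for s in S:
  for n,P,z in [("next",[467.5,311.5,22]),("sample",[469.5,220,22]),("base",[446.7,-96,19])] and [("next",[467.5,311.5],22),("sample",[469.5,220],22),("base",[446.7,-96],19)]:
    def g(dx,dy):
        q=px(s,[P[0]+dx,P[1]+dy,z])[0];return s["color"][int(round(q[1])),int(round(q[0]))].tolist()
    print(n,[g(a,b) for a,b in((0,8),(25,-8),(-35,3))],"bg",[g(a,b) for a,b in((0,38),(0,-38),(-75,0),(72,0))])
v=[cv2.resize(bird(s,19,360,540,-170,-20,3.9),(400,480)) for s in S];v=np.hstack(v);cv2.imwrite("pics/b1.png",v)
a=np.hstack([cv2.resize(bird(S[0],z,400,540,160,370,3),(400,267)) for z in(22,)]+[cv2.resize(bird(S[1],22,400,540,160,370,3),(400,267))])
cv2.imwrite("pics/b1.png",np.vstack([v[:,:800],a])[:600] if 0 else np.vstack([cv2.resize(v,(800,330)),cv2.resize(a,(800,267))]))
E
```

```text
next [[49, 60, 81], [47, 55, 70], [50, 60, 82]] bg [[133, 145, 155], [131, 143, 152], [134, 146, 156], [132, 143, 154]]
sample [[50, 61, 84], [49, 59, 82], [51, 62, 84]] bg [[132, 144, 154], [133, 145, 155], [136, 150, 159], [97, 105, 113]]
base [[54, 63, 79], [56, 66, 85], [56, 67, 87]] bg [[116, 125, 129], [166, 177, 172], [166, 177, 171], [116, 124, 129]]
next [[50, 64, 93], [49, 64, 97], [52, 66, 100]] bg [[157, 174, 186], [128, 141, 154], [151, 166, 179], [150, 163, 177]]
sample [[51, 67, 103], [49, 63, 95], [52, 67, 103]] bg [[148, 163, 176], [145, 159, 173], [153, 167, 180], [148, 162, 176]]
base [[55, 69, 99], [56, 71, 100], [57, 73, 105]] bg [[130, 142, 151], [180, 193, 194], [180, 193, 194], [130, 142, 151]]
```

View pics/b1.png

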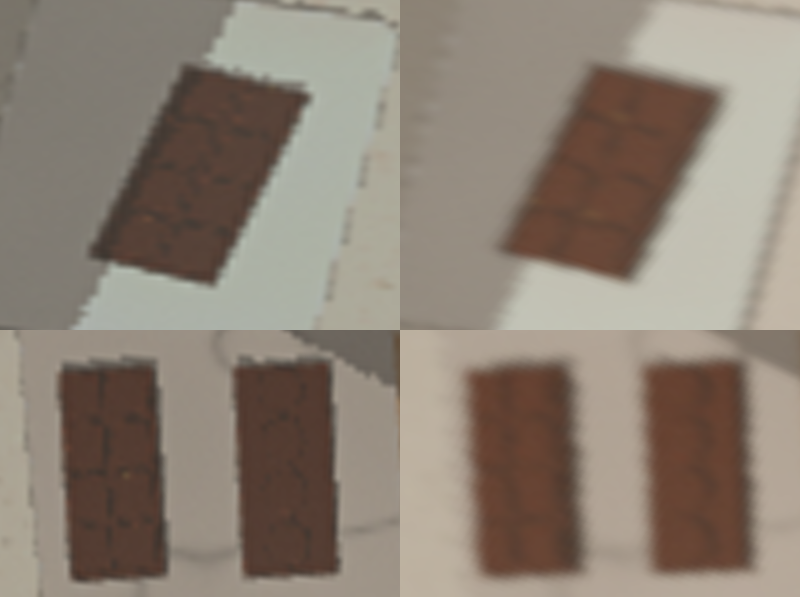

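```bash
sed -i 's/im.mean(2)<90/im[...,0]<82/' fit.py
python3 - <<'E'
from fit import *
S=[snap("top"),snap("scene")];t,s=S
for n,P,L,W,H,z in [("next",[467,311,.06],110,50,12,10),("sample",[469,220,0.05],110,50,12,10),("base",[446,-94,-.32],110,50,12,7)]:
    print(n);fit(S,P,L,W,H,z)
E
```

```text
next
[4.67459e+02 3.11642e+02 7.00000e-02] 0.0502
[4.69094e+02 3.11719e+02 7.60000e-02] 0.2782
[4.67002e+02 3.11454e+02 6.70000e-02] 0.1652
sample
[4.69650e+02 2.20317e+02 4.70000e-02] 0.0582
[4.70046e+02 2.22877e+02 4.40000e-02] 0.2962
[4.69119e+02 2.20678e+02 4.10000e-02] 0.1787
base
[ 4.4655e+02 -9.4941e+01 -3.3300e-01] 0.0812
[ 4.4996e+02 -9.2412e+01 -3.5000e-01] 0.2605
[ 4.47118e+02 -9.47880e+01 -3.28000e-01] 0.1744
```

```bash
cat > plan.py <<'E'
from h import *
from scipy.spatial.transform import Rotation as Ro
def down(yaw):
    "tool down, tool x at world yaw+pi"
    c,s=np.cos(yaw),np.sin(yaw);X=np.array([-c,-s,0]);Z=np.array([0,0,-1.]);return np.c_[X,np.cross(Z,X),Z]
def rows(p1,R1,n,src=None):
    o=bot.observe();p,R=(o["position"],o["ee_rot"]) if src is None else src
    p1=np.array(p1,float);v=Ro.from_matrix(R.T@R1).as_rotvec()/n
    print(f"dist {np.linalg.norm(p1-p)/n:.1f}mm/row rot {np.degrees(np.linalg.norm(v)):.1f}deg/row")
    d=(p1-p)/n
    for i in range(n):
        Ri=R@Ro.from_rotvec(v*i).as_matrix()
        print((Ri.T@d/150).round(3).tolist()+(v/2/np.pi).round(4).tolist())
def st():
    o=bot.observe();R=o["ee_rot"];print("t",round(o["t"],2),"p",o["position"].round(1),"yaw",round(float(np.arctan2(-R[1,0],-R[0,0])),4),"z",R[:,2].round(4),"F",o["wrist_force"].round(1),"w",round(o["gripper_width"],1),"g",round(o["gripper_force"],1))
    return o
E
python3 -c "
from plan import *
st();rows([486,134,120],down(.065),10)"
```

```text
t 0.6 p [182.3 518.9 253.3] yaw -0.3378 z [ 0.  0. -1.] F [-0.3 -0.1  0.6] w 85.4 g 0.0
dist 50.8mm/row rot 2.3deg/row
[-0.276, -0.175, 0.089, 0.0, 0.0, -0.0064]
[-0.269, -0.186, 0.089, 0.0, 0.0, -0.0064]
[-0.261, -0.197, 0.089, 0.0, 0.0, -0.0064]
[-0.253, -0.207, 0.089, 0.0, 0.0, -0.0064]
[-0.244, -0.217, 0.089, 0.0, 0.0, -0.0064]
[-0.235, -0.227, 0.089, 0.0, 0.0, -0.0064]
[-0.226, -0.236, 0.089, 0.0, 0.0, -0.0064]
[-0.216, -0.245, 0.089, 0.0, 0.0, -0.0064]
[-0.206, -0.253, 0.089, 0.0, 0.0, -0.0064]
[-0.196, -0.262, 0.089, 0.0, 0.0, -0.0064]
```

move_arm([
  [[-0.276,-0.175,0.089,0,0,-0.0064,0.6],[-0.269,-0.186,0.089,0,0,-0.0064,0.6],[-0.261,-0.197,0.089,0,0,-0.0064,0.6],[-0.253,-0.207,0.089,0,0,-0.0064,0.6],[-0.244,-0.217,0.089,0,0,-0.0064,0.6],[-0.235,-0.227,0.089,0,0,-0.0064,0.6],[-0.226,-0.236,0.089,0,0,-0.0064,0.6],[-0.216,-0.245,0.089,0,0,-0.0064,0.6],[-0.206,-0.253,0.089,0,0,-0.0064,0.6],[-0.196,-0.262,0.089,0,0,-0.0064,0.6]],
], force=40)

```text
t: 1.85
position: [486.5, 132.4, 119.6]
ee_rot: [[-0.998, -0.065, 0.001], [-0.065, 0.998, 0.0], [-0.001, 0.0, -1.0]]
wrist_force: [-0.2, 0.3, 0.0]
gripper_width: 68.4
gripper_force: 0.0
```

move_arm([
  [[0,0,0.25,0,0,0,0.6],[0,0,0.22,0,0,0,0.6],[0,0,0,0,0,0,0.6],[0,0,0,0,0,0,0.6]],
])

```text
t: 2.35
position: [486.0, 134.1, 50.7]
ee_rot: [[-0.998, -0.065, 0.001], [-0.065, 0.998, 0.0], [-0.001, 0.0, -1.0]]
wrist_force: [-0.0, -0.6, -0.3]
gripper_width: 68.2
gripper_force: 0.0
```

```bash
python3 - <<'E'
from plan import *
st()
v=[]
for n,sc in(("top",6),("scene",6)):
    s=snap(n);q=px(s,[486,134,25])[0].astype(int)
    v.append(cv2.resize(s["color"][q[1]-40:q[1]+40,q[0]-33:q[0]+33],(400,485),interpolation=3))
cv2.imwrite("pics/g1.png",np.hstack(v))
E
```

```text
t 2.35 p [486.  134.1  50.7] yaw 0.0646 z [ 1.2e-03  4.0e-04 -1.0e+00] F [-0.  -0.6 -0.3] w 68.2 g 0.0
```

View pics/g1.png

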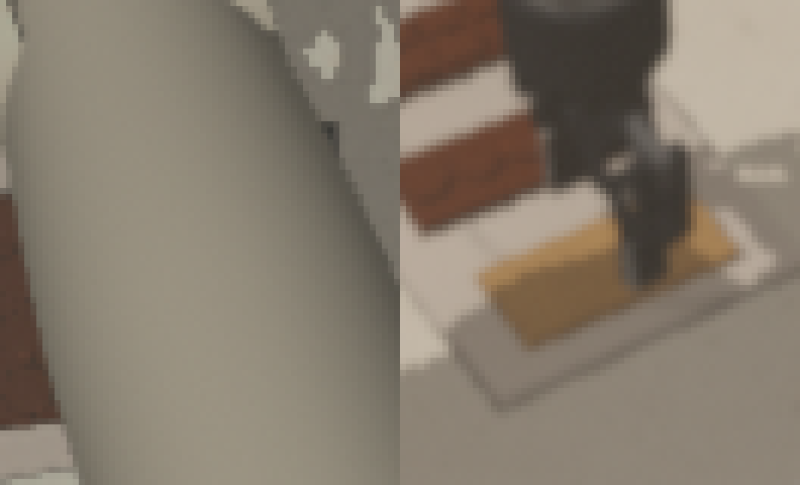

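move_arm([
  [[0,0,0.1,0,0,0,0.5],[0,0,0.008,0,0,0,0.5],[0,0,0.005,0,0,0,0.5],[0,0,0.005,0,0,0,0.5],[0,0,0,0,0,0,0.5]],
])

```text
t: 3.08
position: [485.6, 133.8, 31.7]
ee_rot: [[-0.998, -0.064, 0.0], [-0.064, 0.998, 0.0], [-0.0, 0.0, -1.0]]
wrist_force: [-0.0, -0.5, -0.4]
gripper_width: 64.1
gripper_force: 0.0
```

move_arm([
  [[0,0,0.006,0,0,0,0.5],[0,0,0.006,0,0,0,0.5],[0,0,0,0,0,0,0.5]],
])

```text
t: 3.45
position: [485.5, 133.8, 29.7]
ee_rot: [[-0.998, -0.064, -0.0], [-0.064, 0.998, -0.0], [0.0, 0.0, -1.0]]
wrist_force: [0.1, 0.3, -0.7]
gripper_width: 64.2
gripper_force: 0.0
```

move_arm([
  [[0,0,0.006,0,0,0,0.5],[0,0,0.006,0,0,0,0.5],[0,0,0,0,0,0,0.5]],
])

```text
t: 3.82
position: [485.5, 133.8, 27.9]
ee_rot: [[-0.998, -0.064, -0.0], [-0.064, 0.998, -0.0], [0.0, -0.0, -1.0]]
wrist_force: [-0.3, -0.5, -0.2]
gripper_width: 64.2
gripper_force: 0.0
```

move_arm([
  [[0,0,0.006,0,0,0,0.5],[0,0,0,0,0,0,0.5]],
])

```text
t: 4.08
position: [485.5, 133.8, 27.0]
ee_rot: [[-0.998, -0.064, -0.0], [-0.064, 0.998, -0.0], [0.0, -0.0, -1.0]]
wrist_force: [0.5, 0.5, 0.2]
gripper_width: 64.0
gripper_force: 0.0
```

move_arm([
  [[0,0,-0.01,0,0,0,0.5],[0,0,0,0,0,0,0.3],[0,0,0,0,0,0,0],[0,0,0,0,0,0,0],[0,0,0,0,0,0,0]],
], force=40)

```text
t: 4.7
position: [485.8, 133.9, 29.2]
ee_rot: [[-0.998, -0.064, 0.001], [-0.064, 0.998, 0.0], [-0.001, 0.0, -1.0]]
wrist_force: [0.1, -0.3, 5.6]
gripper_width: 52.4
gripper_force: 42.3
```

```bash
python3 - <<'E'
from plan import *
st()
E
```

```text
t 4.7 p [485.8 133.9  29.2] yaw 0.0643 z [ 8.e-04  2.e-04 -1.e+00] F [ 0.1 -0.3  5.6] w 52.4 g 42.3
```

move_arm([
  [[0,0,-0.01,0,0,0,0],[0,0,-0.05,0,0,0,0],[0,0,-0.2,0,0,0,0],[0,0,-0.3,0,0,0,0],[0,0,-0.15,0,0,0,0],[0,0,0,0,0,0,0]],
])

```text
t: 5.45
position: [486.5, 134.1, 137.1]
ee_rot: [[-0.998, -0.064, 0.003], [-0.064, 0.998, 0.001], [-0.003, 0.001, -1.0]]
wrist_force: [-0.1, 0.6, -0.2]
gripper_width: 52.6
gripper_force: 42.0
```

```bash
python3 - <<'E'
from plan import *
st()
rows([448,-94,120],down(-.335),9)
E
```

```text
t 5.45 p [486.5 134.1 137.1] yaw 0.0643 z [ 3.4e-03  9.0e-04 -1.0e+00] F [-0.1  0.6 -0.2] w 52.6 g 42.0
dist 25.8mm/row rot 2.5deg/row
[0.039, -0.167, 0.012, 0.0, 0.0001, 0.0071]
[0.032, -0.168, 0.012, 0.0, 0.0001, 0.0071]
[0.024, -0.17, 0.012, 0.0, 0.0001, 0.0071]
[0.017, -0.171, 0.013, 0.0, 0.0001, 0.0071]
[0.009, -0.171, 0.013, 0.0, 0.0001, 0.0071]
[0.002, -0.171, 0.013, 0.0, 0.0001, 0.0071]
[-0.006, -0.171, 0.013, 0.0, 0.0001, 0.0071]
[-0.014, -0.171, 0.013, 0.0, 0.0001, 0.0071]
[-0.021, -0.17, 0.013, 0.0, 0.0001, 0.0071]
```

move_arm([
  [[0.039,-0.167,0.012,0,0,0.0071,0],[0.032,-0.168,0.012,0,0,0.0071,0],[0.024,-0.17,0.012,0,0,0.0071,0],[0.017,-0.171,0.013,0,0,0.0071,0],[0.009,-0.171,0.013,0,0,0.0071,0],[0.002,-0.171,0.013,0,0,0.0071,0],[-0.006,-0.171,0.013,0,0,0.0071,0],[-0.014,-0.171,0.013,0,0,0.0071,0],[-0.021,-0.17,0.013,0,0,0.0071,0],[0,0,0,0,0,0,0]],
])

```text
t: 6.7
position: [446.1, -95.2, 116.6]
ee_rot: [[-0.943, 0.333, -0.002], [0.333, 0.943, 0.0], [0.002, -0.0, -1.0]]
wrist_force: [0.3, 0.2, -0.3]
gripper_width: 52.5
gripper_force: 42.0
```

```bash
python3 - <<'E'
from plan import *
o=st()
s=snap("scene");q=px(s,[448,-94,50])[0].astype(int)
t=snap("top");r=px(t,[448,-94,50])[0].astype(int)
v=np.hstack([cv2.resize(i["color"][c[1]-55:c[1]+45,c[0]-40:c[0]+40],(400,500),interpolation=3) for i,c in((t,r),(s,q))])
cv2.imwrite("pics/p1.png",v)
rows([448,-94,29.2+12],down(-.335),3)
E
```

```text
t 6.7 p [446.1 -95.2 116.6] yaw -0.3395 z [-2.e-03  3.e-04 -1.e+00] F [ 0.3  0.2 -0.3] w 52.5 g 42.0
dist 25.3mm/row rot 0.0deg/row
[-0.003, 0.001, 0.169, 0.0, -0.0001, -0.0001]
[-0.003, 0.001, 0.169, 0.0, -0.0001, -0.0001]
[-0.003, 0.001, 0.169, 0.0, -0.0001, -0.0001]
```

View pics/p1.png

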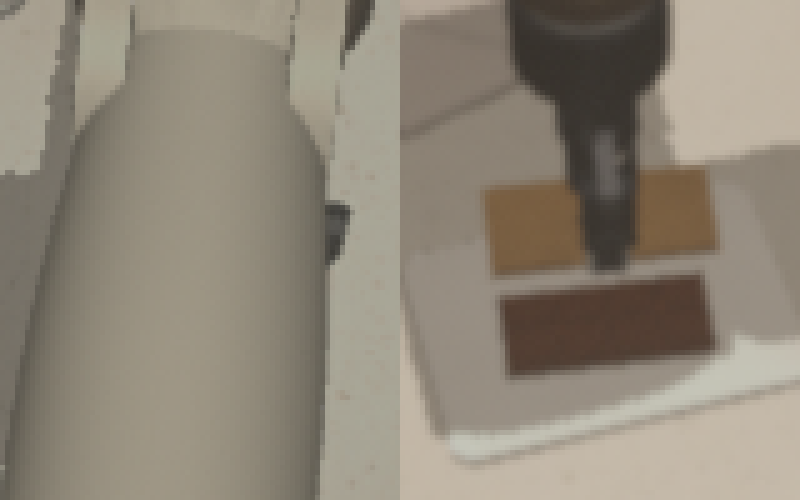

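```bash
sed -i 's/def fit(\(.*\)k=8)/def fit(\1k=8,hull=0)/; s/^        n,l,st,_=.*/&\n        if hull:\n            h=np.vstack([c for c in cv2.findContours(m0,cv2.RETR_EXTERNAL,cv2.CHAIN_APPROX_NONE)[0] if cv2.contourArea(c)>hull]);m=np.zeros_like(m0);cv2.fillConvexPoly(m,cv2.convexHull(h),1)/; s/\(        n,l,st,_=\)/        m0=m.copy()\n\1/' fit.py
python3 - <<'E'
from fit import *
from plan import *
o=st();s=snap("scene")
fit([s],[446,-95,-.34],114,54,6,o["position"][2]-19.2,ratio=1,hull=1500)
fit([s],[448,-94,-.33],110,50,12,7,ratio=0)
fit([s],[448,-94,-.33],110,50,12,7,ratio=0,hull=2000)
E
```

```text
t 6.8 p [446.6 -94.1 117.1] yaw -0.3372 z [-1.2e-03  5.0e-04 -1.0e+00] F [ 0.5  0.2 -0.1] w 52.4 g 42.0
[ 4.4618e+02 -9.7646e+01 -3.6200e-01] 0.3005
[ 4.4618e+02 -9.7646e+01 -3.6200e-01] 0.3005
[ 4.47139e+02 -9.21300e+01 -3.47000e-01] 0.1916
[ 4.47139e+02 -9.21300e+01 -3.47000e-01] 0.1916
[ 4.50907e+02 -8.89880e+01 -3.50000e-01] 0.3266
[ 4.50907e+02 -8.89880e+01 -3.50000e-01] 0.3266
```

```bash
python3 - <<'E'
from plan import *
o=st();s=snap("scene");q=px(s,[448,-94,50])[0].astype(int)
f=lambda P:(np.array(P)+.5)/5-.5+[q[0]-40,q[1]-55]
def rect(far,near,zt,zb):
    a=w(s,f(far),zt);b=w(s,f(near),zb);c=(a.mean(0)+b.mean(0))/2
    print(c.round(1),[(round(float(np.linalg.norm(e)),1),round(float(np.arctan2(e[1],e[0])),3)) for e in(a[1]-a[0],b[1]-b[0],a[0]-b[0],a[1]-b[1])])
zb=o["position"][2]-19.2
rect([[84,190],[309,168]],[[94,275],[318,248]],zb+6,zb)
rect([[98,296],[303,274]],[[109,377],[317,350]],19,7)
im=bird(s,13,380,520,-160,-30,5)
c=s["color"][q[1]-55:q[1]+45,q[0]-40:q[0]+40]
b=c[...,0].astype(float);print(b[40,10:75].astype(int).tolist()); print((c[...,2]/(b+1))[40,10:75].round(1).tolist());print(b[66,10:75].astype(int).tolist())
E
```

```text
t 6.85 p [446.8 -93.8 117.4] yaw -0.3364 z [-8.e-04  4.e-04 -1.e+00] F [-0.7 -0.  -0.9] w 52.4 g 42.0
[447.5 -97.  101.2] [(114.1, -0.362), (111.7, -0.337), (50.6, 1.23), (47.8, 1.18)]
[447.7 -95.6  13. ] [(108.9, -0.355), (109.4, -0.332), (46.1, 1.247), (43.6, 1.261)]
[118, 118, 117, 117, 117, 112, 97, 74, 67, 65, 65, 65, 65, 64, 65, 64, 66, 65, 64, 64, 65, 65, 64, 65, 64, 61, 55, 50, 49, 50, 54, 56, 56, 54, 50, 48, 50, 57, 63, 65, 65, 65, 66, 65, 65, 64, 65, 66, 66, 66, 67, 74, 98, 123, 129, 130, 130, 130, 130, 128, 123, 119, 118, 118, 117]
[1.2, 1.2, 1.2, 1.2, 1.2, 1.2, 1.3, 1.6, 1.8, 1.8, 1.8, 1.8, 1.8, 1.8, 1.8, 1.8, 1.8, 1.8, 1.8, 1.8, 1.8, 1.8, 1.8, 1.8, 1.8, 1.7, 1.4, 1.2, 1.2, 1.2, 1.2, 1.2, 1.2, 1.2, 1.2, 1.2, 1.4, 1.6, 1.8, 1.8, 1.8, 1.8, 1.8, 1.8, 1.8, 1.8, 1.8, 1.8, 1.8, 1.8, 1.8, 1.6, 1.3, 1.2, 1.2, 1.2, 1.2, 1.2, 1.2, 1.2, 1.2, 1.2, 1.2, 1.2, 1.2]
[130, 130, 130, 130, 130, 130, 131, 130, 129, 119, 88, 59, 51, 50, 50, 51, 50, 50, 50, 50, 50, 50, 50, 52, 50, 51, 50, 52, 50, 49, 51, 49, 50, 51, 50, 50, 50, 51, 51, 53, 51, 51, 51, 50, 51, 52, 50, 51, 51, 51, 51, 58, 84, 117, 130, 142, 159, 166, 156, 147, 152, 149, 138, 136, 137]
```

```bash
python3 - <<'E'
from fit import *
from plan import *
t,s=snap("top"),snap("scene");s2=dict(s)
t["color"]=cv2.imread("pics/top0.png");s["color"]=cv2.imread("pics/scene0.png")
for n,P,z in [("next",[467,311,.06],10),("sample",[469,220,0.05],10),("base",[446,-94,-.32],7)]:
    print(n);fit([t,s],P,110,50,8,z)
print("now");fit([s2],[446,-94,-.32],110,50,8,7)
# card, held: mask by ratio & not bar
im=s2["color"].astype(float);m=(im[...,2]/(im[...,0]+1)>1.5)&(im[...,2]>60)
q=px(s2,[447,-95,100])[0].astype(int);c=m[q[1]-25:q[1]+25,q[0]-35:q[0]+35].astype(int)
print("\n".join("".join(".#"[v] for v in r) for r in c))
E
```

```text
next
[4.67905e+02 3.12183e+02 6.20000e-02] 0.026
[4.67679e+02 3.14670e+02 7.00000e-02] 0.1799
[4.68042e+02 3.12281e+02 6.00000e-02] 0.1049
sample
[4.69733e+02 2.20595e+02 4.20000e-02] 0.0345
[4.71642e+02 2.21994e+02 2.00000e-03] 0.2024
[4.69836e+02 2.20866e+02 5.50000e-02] 0.1203
base
[ 4.46855e+02 -9.44250e+01 -3.36000e-01] 0.0636
[ 4.49457e+02 -9.10810e+01 -3.48000e-01] 0.1906
[ 4.47196e+02 -9.46840e+01 -3.38000e-01] 0.1314
now
[ 4.48619e+02 -9.24770e+01 -3.41000e-01] 0.1261
[ 4.48619e+02 -9.24770e+01 -3.41000e-01] 0.1261
......................................................................
......................................................................
......................................................................
......................................................................
......................................................................
......................................................................
......................................................................
......................................................................
..
[... 2279 characters left out ...]
.......................########################..............
........................################################..............
.................#######################################..............
.................########################################.............
.................########################################.............
.................########################################.............
..................#######################################.............
..................#######################################.............
..................#######################################.............
..................#######################################.............
```

```bash
cat > mf.py <<'E'
from fit import *
def maskfit(s,m,lo,P0,L,W,H,z0,k=8):
    "m: k-times upsampled mask whose origin is image pixel lo"
    def cost(v):
        q=(px(s,box(v*[1,1,.02],L,W,H,z0))-lo+.5)*k-.5
        r=np.zeros_like(m);cv2.fillConvexPoly(r,cv2.convexHull(np.round(q*16).astype(np.int32)),1,shift=4)
        return (r!=m).sum()/m.sum()
    x0=np.array(P0)/[1,1,.02]
    r=minimize(cost,x0,method="Nelder-Mead",options=dict(initial_simplex=x0+np.array([[0,0,0],[4,0,0],[0,4,0],[0,0,4]]),xatol=.02,fatol=1e-5))
    print((r.x*[1,1,.02]).round(3),round(r.fun,4));return r.x*[1,1,.02]
def hullmask(s,lo,hi,cond,k=8,minA=500):
    im=cv2.resize(s["color"][lo[1]:hi[1],lo[0]:hi[0]],None,fx=k,fy=k,interpolation=cv2.INTER_LINEAR).astype(float)
    m=cond(im).astype(np.uint8)
    h=np.vstack([c for c in cv2.findContours(m,cv2.RETR_EXTERNAL,cv2.CHAIN_APPROX_NONE)[0] if cv2.contourArea(c)>minA])
    o=np.zeros_like(m);cv2.fillConvexPoly(o,cv2.convexHull(h),1);return o
E
python3 - <<'E'
from mf import *
from plan import *
o=st();s=snap("scene");q=px(s,[447,-95,100])[0].astype(int)
rat=lambda im:im[...,2]/(im[...,0]+1)>1.45
zb=o["position"][2]-19.2
# split along the gap line: row 34.5 at col 15 -> row 33 at col 60
lo=q+[-35,-25]
def card(im):
    y,x=np.mgrid[:im.shape[0],:im.shape[1]]/8;return rat(im)&(y<36.8-(x-15)*.11)
def bar(im):
    y,x=np.mgrid[:im.shape[0],:im.shape[1]]/8;return (im[...,0]<90)&(y>38.5-(x-15)*.11)
mc=hullmask(s,lo,lo+[70,80],card);mb=hullmask(s,lo,lo+[70,80],bar)
for z in(zb-3,zb,zb+3): maskfit(s,mc,lo,[446,-96,-.34],114,54,6,z)
maskfit(s,mb,lo,[448,-93,-.34],110,50,8,7)
maskfit(s,mb,lo,[448,-93,-.34],110,50,11,7)
v=s["color"][lo[1]:lo[1]+80,lo[0]:lo[0]+70];v=cv2.resize(v,None,fx=8,fy=8,interpolation=1)
for m in(mc,mb): cv2.drawContours(v,cv2.findContours(m,0,1)[0],-1,(0,255,0),1)
for P,D in(([447,-94,-.336],(110,50,8,7)),):
    h=cv2.convexHull(((px(s,box(P,*D))-lo+.5)*8-.5).astype(np.float32)).astype(int);cv2.polylines(v,[h],1,(255,0,0),1)
cv2.imwrite("pics/m1.png",v[:600])
E
```

```text
t 7.0 p [447.  -93.6 117.8] yaw -0.3359 z [-2.e-04  1.e-04 -1.e+00] F [ 0.1  0.7 -1.4] w 52.6 g 42.0
[ 4.49148e+02 -9.06640e+01 -3.56000e-01] 0.0847
[ 4.47602e+02 -9.29740e+01 -3.56000e-01] 0.0912
[ 4.47279e+02 -9.42710e+01 -3.43000e-01] 0.0956
[ 4.48383e+02 -9.36320e+01 -3.44000e-01] 0.0601
[ 4.48174e+02 -9.32180e+01 -3.39000e-01] 0.1049
```

View pics/m1.png

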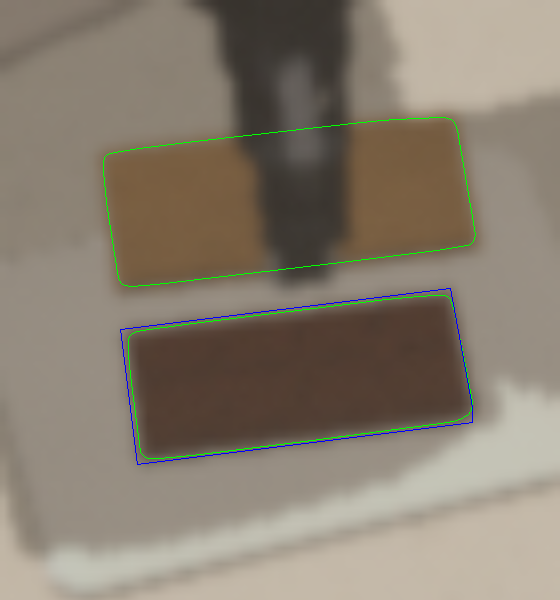

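```bash
python3 - <<'E'
from plan import *
o=st()
rows([447.4,-94.3,42],down(-.337),3)
E
```

```text
t 7.05 p [447.1 -93.7 117.9] yaw -0.336 z [-0.e+00  1.e-04 -1.e+00] F [-0.  1. -0.] w 52.5 g 42.0
dist 25.3mm/row rot 0.0deg/row
[-0.001, -0.001, 0.169, 0.0, -0.0, 0.0001]
[-0.001, -0.001, 0.169, 0.0, -0.0, 0.0001]
[-0.001, -0.001, 0.169, 0.0, -0.0, 0.0001]
```

move_arm([
  [[0,0,0.169,0,0,0,0],[0,0,0.169,0,0,0,0],[0,0,0.155,0,0,0,0],[0,0,0,0,0,0,0],[0,0,0,0,0,0,0],[0,0,0,0,0,0,0]],
])

```text
t: 7.8
position: [447.7, -94.3, 45.2]
ee_rot: [[-0.944, 0.331, 0.002], [0.331, 0.944, -0.0], [-0.002, 0.0, -1.0]]
wrist_force: [-0.0, 0.4, -0.3]
gripper_width: 52.5
gripper_force: 42.0
```

```bash
python3 - <<'E'
from plan import *
o=st();print(o["ee_rot"].T@(np.array([447.4,-94.3,39])-o["position"])/150)
E
```

```text
t 7.8 p [447.7 -94.3  45.2] yaw -0.337 z [ 1.7e-03 -3.0e-04 -1.0e+00] F [-0.   0.4 -0.3] w 52.5 g 42.0
[ 0.0016742  -0.00053104  0.04139859]
```

Down in small steps until light contact (expected at z≈38.2).

move_arm([
  [[0,0,0.025,0,0,0,0],[0,0,0.01,0,0,0,0],[0,0,0.005,0,0,0,0],[0,0,0,0,0,0,0]],
])

```text
t: 8.3
position: [446.9, -94.3, 38.2]
ee_rot: [[-0.944, 0.331, -0.0], [0.331, 0.944, -0.0], [0.0, -0.0, -1.0]]
wrist_force: [-1.8, -0.2, 2.8]
gripper_width: 52.4
gripper_force: 42.3
```

move_arm([
  [[0,0,0,0,0,0,0.35],[0,0,0,0,0,0,0.6],[0,0,0,0,0,0,0.6],[0,0,0,0,0,0,0.6],[0,0,-0.1,0,0,0,0.6],[0,0,-0.3,0,0,0,0.6],[0,0,-0.3,0,0,0,0.6]],
])

```text
t: 9.18
position: [446.8, -94.2, 145.2]
ee_rot: [[-0.944, 0.331, 0.0], [0.331, 0.944, -0.0], [-0.0, 0.0, -1.0]]
wrist_force: [1.1, -0.1, 0.6]
gripper_width: 68.3
gripper_force: 0.0
```

```bash
python3 - <<'E'
from plan import *
o=st();rows([468,312.2,120],down(.063),10)
E
```

```text
t 9.18 p [446.8 -94.2 145.2] yaw -0.3372 z [ 3.e-04 -0.e+00 -1.e+00] F [ 1.1 -0.1  0.6] w 68.3 g 0.0
dist 40.8mm/row rot 2.3deg/row
[0.076, 0.26, 0.017, 0.0, 0.0, -0.0064]
[0.066, 0.263, 0.017, 0.0, 0.0, -0.0064]
[0.055, 0.266, 0.017, 0.0, 0.0, -0.0064]
[0.045, 0.268, 0.017, 0.0, 0.0, -0.0064]
[0.034, 0.269, 0.017, 0.0, 0.0, -0.0064]
[0.023, 0.27, 0.017, 0.0, 0.0, -0.0064]
[0.012, 0.271, 0.017, 0.0, 0.0, -0.0064]
[0.001, 0.271, 0.017, 0.0, 0.0, -0.0064]
[-0.01, 0.271, 0.017, 0.0, 0.0, -0.0064]
[-0.02, 0.271, 0.017, 0.0, 0.0, -0.0064]
```

move_arm([
  [[0.076,0.26,0.017,0,0,-0.0064,0.6],[0.066,0.263,0.017,0,0,-0.0064,0.6],[0.055,0.266,0.017,0,0,-0.0064,0.6],[0.045,0.268,0.017,0,0,-0.0064,0.6],[0.034,0.269,0.017,0,0,-0.0064,0.6],[0.023,0.27,0.017,0,0,-0.0064,0.6],[0.012,0.271,0.017,0,0,-0.0064,0.6],[0.001,0.271,0.017,0,0,-0.0064,0.6],[-0.01,0.271,0.017,0,0,-0.0064,0.6],[-0.02,0.271,0.017,0,0,-0.0064,0.6]],
])

```text
t: 10.42
position: [468.0, 313.6, 118.7]
ee_rot: [[-0.998, -0.066, 0.001], [-0.066, 0.998, 0.001], [-0.001, 0.0, -1.0]]
wrist_force: [1.3, 0.1, -0.7]
gripper_width: 68.1
gripper_force: 0.0
```

```bash
python3 - <<'E'
from mf import *
from plan import *
o=st()
t,s=snap("top"),snap("scene")
rat=lambda im:im[...,2]/(im[...,0]+1)>1.45
v=[]
for i in(t,s):
    c=px(i,[447,-94,20])[0].astype(int);lo=c-[32,32]
    def card(im): return rat(im)&(im[...,0]>58)
    m=hullmask(i,lo,lo+[64,64],card);maskfit(i,m,lo,[447,-94,-.337],114,54,6,19)
    a=cv2.resize(i["color"][lo[1]:lo[1]+64,lo[0]:lo[0]+64],(400,400),interpolation=3)
    h=cv2.convexHull(((px(i,box([447.1,-94.3,-.337],110,50,8,7))-lo+.5)*6.25-.5).astype(np.float32)).astype(int);cv2.polylines(a,[h],1,(255,0,0),1)
    v.append(a)
cv2.imwrite("pics/c1.png",np.hstack(v))
o=st();print(o["ee_rot"].T@(np.array([468,312.2,45])-o["position"])/150)
E
```

```text
t 10.43 p [468.  313.6 118.7] yaw 0.0664 z [ 9.e-04  5.e-04 -1.e+00] F [ 1.3  0.1 -0.7] w 68.1 g 0.0
[ 4.46601e+02 -9.53960e+01 -3.38000e-01] 0.0669
[ 4.48856e+02 -9.66180e+01 -3.38000e-01] 0.0417
t 10.53 p [467.7 315.2 117.9] yaw 0.0689 z [ 3.e-04  9.e-04 -1.e+00] F [-0.1 -0.5  0.7] w 68.5 g 0.0
[-0.00067977 -0.02066076  0.48615861]
```

View pics/c1.png

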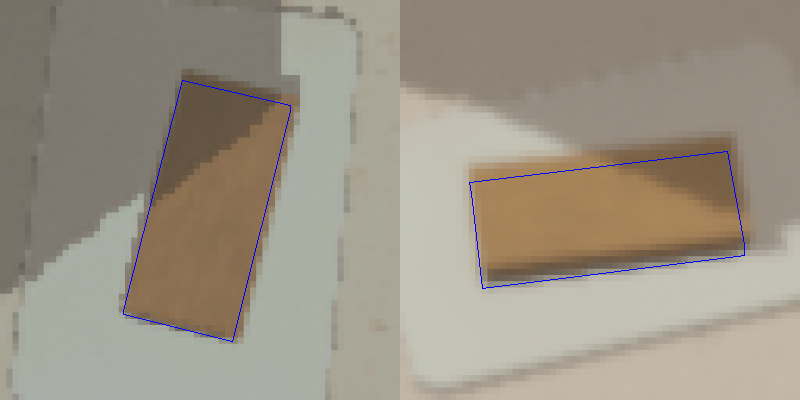

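move_arm([
  [[0,-0.018,0.25,0,0,0.001,0.6],[0,0,0.2,0,0,0,0.6],[0,0,0,0,0,0,0.6],[0,0,0,0,0,0,0.6]],
])

```text
t: 11.02
position: [468.6, 309.5, 51.9]
ee_rot: [[-0.998, -0.058, 0.001], [-0.058, 0.998, 0.001], [-0.002, 0.001, -1.0]]
wrist_force: [0.9, 0.1, -0.1]
gripper_width: 68.3
gripper_force: 0.0
```

```bash
python3 - <<'E'
from plan import *
o=st();print(o["ee_rot"].T@(np.array([468.2,312.5,29.7])-o["position"])/150)
E
```

```text
t 11.03 p [468.6 309.5  51.9] yaw 0.0583 z [ 1.5e-03  9.0e-04 -1.0e+00] F [ 0.9  0.1 -0.1] w 68.3 g 0.0
[0.00199193 0.0200025  0.14779082]
```

move_arm([
  [[0,0.018,0,0,0,-0.0007,0.5],[0,0,0.1,0,0,0,0.45],[0,0,0.03,0,0,0,0.4],[0,0,0.01,0,0,0,0.4],[0,0,0,0,0,0,0.4],[0,0,0,0,0,0,0.4]],
])

```text
t: 11.78
position: [468.0, 312.2, 29.3]
ee_rot: [[-0.998, -0.063, 0.0], [-0.063, 0.998, 0.0], [-0.0, 0.0, -1.0]]
wrist_force: [0.0, -0.1, -0.2]
gripper_width: 59.5
gripper_force: 0.0
```

```bash
python3 - <<'E'
from plan import *
o=st();print(o["ee_rot"].T@(np.array([468.2,312.5,29.7])-o["position"])/150)
E
```

```text
t 11.78 p [468.  312.2  29.3] yaw 0.0631 z [ 3.e-04  2.e-04 -1.e+00] F [ 0.  -0.1 -0.2] w 59.5 g 0.0
[-0.0015449   0.00211783 -0.0029069 ]
```

move_arm([
  [[0,0,-0.005,0,0,0,0.3],[0,0,0,0,0,0,0.2],[0,0,0,0,0,0,0],[0,0,0,0,0,0,-0.1],[0,0,0,0,0,0,-0.1]],
], force=45)

```text
t: 12.4
position: [468.2, 312.3, 30.4]
ee_rot: [[-0.998, -0.063, 0.001], [-0.063, 0.998, 0.001], [-0.001, 0.001, -1.0]]
wrist_force: [-0.8, 0.4, 5.6]
gripper_width: 48.5
gripper_force: 47.0
```

Gripped (TCP height 30.4 with underside at 10). Lift.

move_arm([
  [[0,0,-0.01,0,0,0,-0.1],[0,0,-0.05,0,0,0,-0.1],[0,0,-0.2,0,0,0,-0.1],[0,0,-0.25,0,0,0,-0.1],[0,0,-0.1,0,0,0,-0.1],[0,0,0,0,0,0,-0.1],[0,0,0,0,0,0,-0.1]],
])

```text
t: 13.28
position: [467.4, 311.8, 119.7]
ee_rot: [[-0.998, -0.063, -0.002], [-0.063, 0.998, -0.001], [0.002, -0.001, -1.0]]
wrist_force: [-0.4, -0.8, -0.9]
gripper_width: 48.5
gripper_force: 46.7
```

```bash
python3 - <<'E'
from plan import *
o=st();rows([447,-94.3,120],down(-.337),12)
E
```

```text
t 13.28 p [467.4 311.8 119.7] yaw 0.0631 z [-0.0017 -0.0011 -1.    ] F [-0.4 -0.8 -0.9] w 48.5 g 46.7
dist 33.9mm/row rot 1.9deg/row
[0.026, -0.224, 0.0, -0.0, -0.0, 0.0053]
[0.018, -0.225, 0.0, -0.0, -0.0, 0.0053]
[0.011, -0.226, 0.0, -0.0, -0.0, 0.0053]
[0.003, -0.226, 0.0, -0.0, -0.0, 0.0053]
[-0.005, -0.226, 0.0, -0.0, -0.0, 0.0053]
[-0.012, -0.226, -0.0, -0.0, -0.0, 0.0053]
[-0.02, -0.225, -0.0, -0.0, -0.0, 0.0053]
[-0.027, -0.224, -0.0, -0.0, -0.0, 0.0053]
[-0.035, -0.223, -0.0, -0.0, -0.0, 0.0053]
[-0.042, -0.222, -0.0, -0.0, -0.0, 0.0053]
[-0.049, -0.22, -0.0, -0.0, -0.0, 0.0053]
[-0.057, -0.219, -0.0, -0.0, -0.0, 0.0053]
```

move_arm([
  [[0.026,-0.224,0,0,0,0.0053,-0.1],[0.018,-0.225,0,0,0,0.0053,-0.1],[0.011,-0.226,0,0,0,0.0053,-0.1],[0.003,-0.226,0,0,0,0.0053,-0.1],[-0.005,-0.226,0,0,0,0.0053,-0.1],[-0.012,-0.226,0,0,0,0.0053,-0.1],[-0.02,-0.225,0,0,0,0.0053,-0.1],[-0.027,-0.224,0,0,0,0.0053,-0.1],[-0.035,-0.223,0,0,0,0.0053,-0.1],[-0.042,-0.222,0,0,0,0.0053,-0.1]],
])

```text
t: 14.52
position: [450.1, -27.4, 119.8]
ee_rot: [[-0.964, 0.268, -0.002], [0.268, 0.964, 0.0], [0.002, -0.0, -1.0]]
wrist_force: [0.1, -0.5, -0.1]
gripper_width: 48.6
gripper_force: 46.7
```

move_arm([
  [[-0.049,-0.22,0,0,0,0.0053,-0.1],[-0.057,-0.219,0,0,0,0.0053,-0.1],[0,0,0.15,0,0,0,-0.1],[0,0,0.1,0,0,0,-0.1],[0,0,0,0,0,0,-0.1],[0,0,0,0,0,0,-0.1],[0,0,0,0,0,0,-0.1]],
])

```text
t: 15.4
position: [448.0, -93.8, 84.5]
ee_rot: [[-0.944, 0.33, 0.001], [0.33, 0.944, -0.0], [-0.001, 0.0, -1.0]]
wrist_force: [0.4, -0.4, 0.4]
gripper_width: 48.6
gripper_force: 46.7
```

```bash
python3 - <<'E'
from plan import *
o=st();print((o["ee_rot"].T@(np.array([447,-94.3,45.4])-o["position"])/150).round(4))
E
```

```text
t 15.4 p [448.  -93.8  84.5] yaw -0.3359 z [ 1.e-03 -2.e-04 -1.e+00] F [ 0.4 -0.4  0.4] w 48.6 g 46.7
[ 0.0055 -0.0055  0.2605]
```

move_arm([
  [[0.0055,-0.0055,0.12,0,0,0.0002,-0.1],[0,0,0.11,0,0,0,-0.1],[0,0,0.01,0,0,0,-0.1],[0,0,0,0,0,0,-0.1],[0,0,0,0,0,0,-0.1]],
])

```text
t: 16.02
position: [446.7, -94.6, 48.1]
ee_rot: [[-0.943, 0.331, 0.0], [0.331, 0.943, -0.0], [-0.0, 0.0, -1.0]]
wrist_force: [0.7, 0.4, -0.8]
gripper_width: 48.6
gripper_force: 46.7
```

```bash
python3 - <<'E'
from plan import *
o=st();print((o["ee_rot"].T@(np.array([447,-94.3,45.4])-o["position"])/150).round(4))
E
```

```text
t 16.02 p [446.7 -94.6  48.1] yaw -0.3379 z [ 3.e-04 -1.e-04 -1.e+00] F [ 0.7  0.4 -0.8] w 48.6 g 46.7
[-0.0013  0.0023  0.0179]
```

move_arm([
  [[-0.001,0.002,0.01,0,0,0,-0.1],[0,0,0.005,0,0,0,-0.1],[0,0,0.003,0,0,0,-0.1],[0,0,0,0,0,0,-0.1]],
])

```text
t: 16.52
position: [446.9, -94.3, 45.4]
ee_rot: [[-0.943, 0.331, 0.0], [0.331, 0.943, -0.0], [-0.0, 0.0, -1.0]]
wrist_force: [-2.7, 0.5, 4.5]
gripper_width: 48.7
gripper_force: 47.2
```

move_arm([
  [[0,0,0,0,0,0,0.25],[0,0,0,0,0,0,0.5],[0,0,0,0,0,0,0.6],[0,0,0,0,0,0,0.6],[0,0,-0.1,0,0,0,0.6],[0,0,-0.3,0,0,0,0.6],[0,0,-0.15,0,0,0,0.6]],
])

```text
t: 17.4
position: [447.6, -94.4, 130.9]
ee_rot: [[-0.943, 0.331, 0.003], [0.331, 0.943, -0.001], [-0.003, 0.0, -1.0]]
wrist_force: [1.3, 0.2, -0.2]
gripper_width: 68.1
gripper_force: 0.0
```

```bash
python3 - <<'E'
from plan import *
o=st();rows([470.1,220.9,120],down(.046),8)
E
```

```text
t 17.4 p [447.6 -94.4 130.9] yaw -0.3378 z [ 3.1e-03 -6.0e-04 -1.0e+00] F [ 1.3  0.2 -0.2] w 68.1 g 0.0
dist 39.5mm/row rot 2.7deg/row
[0.069, 0.254, 0.009, -0.0, 0.0001, -0.0076]
[0.057, 0.257, 0.009, -0.0, 0.0001, -0.0076]
[0.045, 0.26, 0.009, -0.0, 0.0001, -0.0076]
[0.032, 0.261, 0.009, -0.0, 0.0001, -0.0076]
[0.02, 0.263, 0.009, -0.0, 0.0001, -0.0076]
[0.007, 0.263, 0.009, -0.0, 0.0001, -0.0076]
[-0.006, 0.263, 0.009, -0.0, 0.0001, -0.0076]
[-0.018, 0.263, 0.009, -0.0, 0.0001, -0.0076]
```

move_arm([
  [[0.069,0.254,0.009,0,0,-0.0076,0.6],[0.057,0.257,0.009,0,0,-0.0076,0.6],[0.045,0.26,0.009,0,0,-0.0076,0.6],[0.032,0.261,0.009,0,0,-0.0076,0.6],[0.02,0.263,0.009,0,0,-0.0076,0.6],[0.007,0.263,0.009,0,0,-0.0076,0.6],[-0.006,0.263,0.009,0,0,-0.0076,0.6],[-0.018,0.263,0.009,0,0,-0.0076,0.6],[0,0,0,0,0,0,0.6],[0,0,0,0,0,0,0.6]],
])

```text
t: 18.65
position: [469.6, 220.8, 117.4]
ee_rot: [[-0.999, -0.044, 0.0], [-0.044, 0.999, -0.0], [-0.0, -0.0, -1.0]]
wrist_force: [0.6, -0.7, -0.0]
gripper_width: 68.7
gripper_force: 0.0
```

```bash
python3 - <<'E'
from mf import *
from plan import *
o=st();print((o["ee_rot"].T@(np.array([470.1,220.9,30])-o["position"])/150).round(4))
t,s=snap("top"),snap("scene");v=[]
for i in(t,s):
    c=px(i,[447,-94,20])[0].astype(int);lo=c-[32,32]
    m=hullmask(i,lo,lo+[64,64],lambda im:(im[...,0]<66)&(im[...,2]/(im[...,0]+1)<1.9) if i is t else im[...,0]<60)
    maskfit(i,m,lo,[447,-94,-.337],110,50,8,25)
    a=cv2.resize(i["color"][lo[1]:lo[1]+64,lo[0]:lo[0]+64],(400,400),interpolation=3);v.append(a)
cv2.imwrite("pics/c2.png",np.hstack(v))
E
```

```text
t 18.65 p [469.6 220.8 117.4] yaw 0.0443 z [ 3.e-04 -1.e-04 -1.e+00] F [ 0.6 -0.7 -0. ] w 68.7 g 0.0
[-0.0034  0.0006  0.5827]
[ 4.44744e+02 -9.51400e+01 -3.43000e-01] 0.0168
[ 4.48527e+02 -9.54730e+01 -3.88000e-01] 0.1663
```

View pics/c2.png

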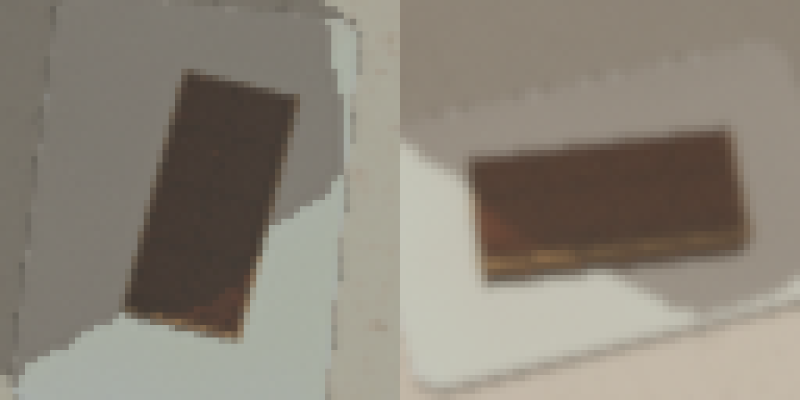

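move_arm([
  [[-0.003,0,0.25,0,0,0,0.5],[0,0,0.22,0,0,0,0.45],[0,0,0.08,0,0,0,0.4],[0,0,0.026,0,0,0,0.4],[0,0,0,0,0,0,0.4],[0,0,0,0,0,0,0.4]],
])

```text
t: 19.5
position: [470.6, 221.1, 31.6]
ee_rot: [[-0.999, -0.044, 0.002], [-0.044, 0.999, 0.001], [-0.002, 0.001, -1.0]]
wrist_force: [0.5, 0.1, 0.8]
gripper_width: 59.7
gripper_force: 0.0
```

```bash
python3 - <<'E'
from plan import *
o=st();print((o["ee_rot"].T@(np.array([470.1,220.9,30])-o["position"])/150).round(4))
E
```

```text
t 19.5 p [470.6 221.1  31.6] yaw 0.0441 z [ 1.5e-03  7.0e-04 -1.0e+00] F [0.5 0.1 0.8] w 59.7 g 0.0
[ 0.0037 -0.0015  0.0104]
```

move_arm([
  [[0,0,0.01,0,0,0,0.3],[0,0,0,0,0,0,0.2],[0,0,0,0,0,0,0],[0,0,0,0,0,0,-0.1],[0,0,0,0,0,0,-0.1],[0,0,-0.01,0,0,0,-0.1],[0,0,-0.08,0,0,0,-0.1],[0,0,-0.3,0,0,0,-0.1],[0,0,-0.4,0,0,0,-0.1],[0,0,-0.4,0,0,0,-0.1]],
], force=50)

```text
t: 20.75
position: [469.6, 220.7, 209.8]
ee_rot: [[-0.999, -0.044, 0.0], [-0.044, 0.999, -0.0], [-0.0, -0.0, -1.0]]
wrist_force: [1.5, -0.8, -1.8]
gripper_width: 48.2
gripper_force: 52.0
```

```bash
python3 - <<'E'
from plan import *
o=st()
# camera head yaw refine: foot left long edge & head edges on original pictures
t,s=snap("top"),snap("scene")
y=-.62;c,q=np.cos(y),np.sin(y)
v=np.hstack([cv2.resize(bird(i,12,530,700,-430,-230,2),(400,340)) for i in(t,s)])
v2=np.hstack([cv2.resize(bird(i,80,570,710,-400,-260,2),(400,250)) for i in(t,s)]) 
v2=np.hstack([cv2.resize(bird(i,80,570,690,-410,-240,2.35),(400,255),interpolation=3) for i in(t,s)])
cv2.imwrite("pics/cam.png",np.vstack([v,v2]))
E
```

```text
t 20.75 p [469.6 220.7 209.8] yaw 0.0442 z [ 1.e-04 -0.e+00 -1.e+00] F [ 1.5 -0.8 -1.8] w 48.2 g 52.0
```

View pics/cam.png

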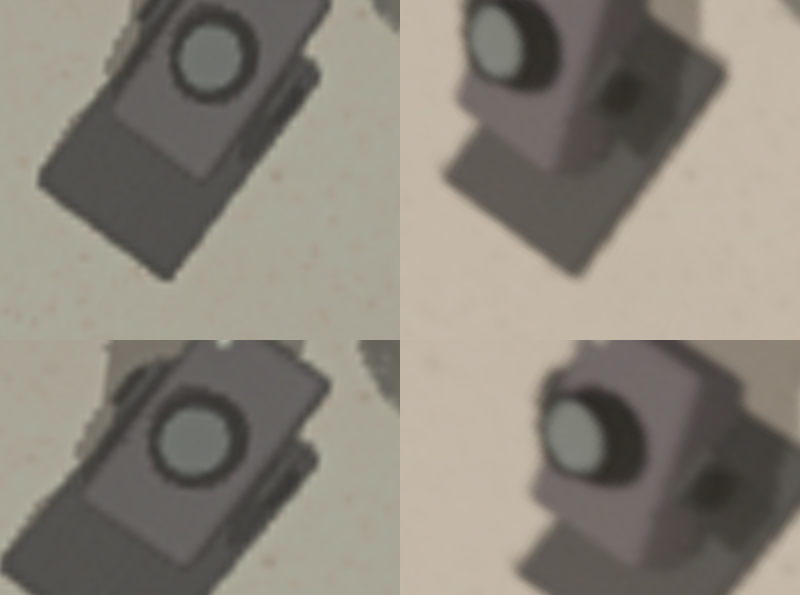

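```bash
cat >> plan.py <<'E'
psi=-.638;c,s_=np.cos(psi),np.sin(psi);C,S=np.cos(.5),np.sin(.5)
H=np.array([[C*c,-s_,-S*c],[C*s_,c,-S*s_],[S,0,C]]);RT=H@np.diag([-1,1,-1.]);PT=np.array([638,-322,90])+140.3*H[:,2]
E
python3 - <<'E'
from plan import *
o=st();print(np.linalg.det(RT),PT);rows(PT,RT,16)
E
```

```text
t 20.85 p [471.8 221.7 215.1] yaw 0.0442 z [ 0.0092  0.0043 -0.9999] F [-0.5  0.4 -1.6] w 48.3 g 52.1
0.9999999999999998 [ 583.9680789  -281.93858597  213.12483343]
dist 32.3mm/row rot 3.0deg/row
[-0.037, -0.212, 0.0, 0.0018, -0.0047, 0.0066]
[-0.046, -0.21, 0.004, 0.0018, -0.0047, 0.0066]
[-0.055, -0.208, 0.008, 0.0018, -0.0047, 0.0066]
[-0.063, -0.205, 0.012, 0.0018, -0.0047, 0.0066]
[-0.071, -0.202, 0.016, 0.0018, -0.0047, 0.0066]
[-0.079, -0.199, 0.02, 0.0018, -0.0047, 0.0066]
[-0.086, -0.195, 0.025, 0.0018, -0.0047, 0.0066]
[-0.094, -0.191, 0.03, 0.0018, -0.0047, 0.0066]
[-0.101, -0.187, 0.035, 0.0018, -0.0047, 0.0066]
[-0.107, -0.182, 0.04, 0.0018, -0.0047, 0.0066]
[-0.113, -0.177, 0.045, 0.0018, -0.0047, 0.0066]
[-0.119, -0.172, 0.051, 0.0018, -0.0047, 0.0066]
[-0.125, -0.166, 0.056, 0.0018, -0.0047, 0.0066]
[-0.13, -0.16, 0.062, 0.0018, -0.0047, 0.0066]
[-0.134, -0.154, 0.067, 0.0018, -0.0047, 0.0066]
[-0.138, -0.147, 0.073, 0.0018, -0.0047, 0.0066]
```

move_arm([
  [[-0.037,-0.212,0,0.0018,-0.0047,0.0066,-0.1],[-0.046,-0.21,0.004,0.0018,-0.0047,0.0066,-0.1],[-0.055,-0.208,0.008,0.0018,-0.0047,0.0066,-0.1],[-0.063,-0.205,0.012,0.0018,-0.0047,0.0066,-0.1],[-0.071,-0.202,0.016,0.0018,-0.0047,0.0066,-0.1],[-0.079,-0.199,0.02,0.0018,-0.0047,0.0066,-0.1],[-0.086,-0.195,0.025,0.0018,-0.0047,0.0066,-0.1],[-0.094,-0.191,0.03,0.0018,-0.0047,0.0066,-0.1],[0,0,0,0,0,0,-0.1]],
])

```text
t: 21.98
position: [525.9, -32.2, 207.4]
ee_rot: [[-0.93, 0.293, 0.22], [0.273, 0.955, -0.118], [-0.244, -0.049, -0.968]]
wrist_force: [0.5, 1.0, -0.9]
gripper_width: 48.6
gripper_force: 52.1
```

```bash
python3 - <<'E'
from plan import *
o=st();rows(PT,RT,8)
E
```

```text
t 21.98 p [525.9 -32.2 207.4] yaw -0.2855 z [ 0.2199 -0.1176 -0.9684] F [ 0.5  1.  -0.9] w 48.6 g 52.1
dist 32.1mm/row rot 3.0deg/row
[-0.103, -0.185, 0.03, 0.0016, -0.0048, 0.0067]
[-0.11, -0.18, 0.035, 0.0016, -0.0048, 0.0067]
[-0.116, -0.175, 0.041, 0.0016, -0.0048, 0.0067]
[-0.122, -0.169, 0.046, 0.0016, -0.0048, 0.0067]
[-0.127, -0.164, 0.051, 0.0016, -0.0048, 0.0067]
[-0.132, -0.158, 0.057, 0.0016, -0.0048, 0.0067]
[-0.137, -0.152, 0.062, 0.0016, -0.0048, 0.0067]
[-0.141, -0.145, 0.068, 0.0016, -0.0048, 0.0067]
```

move_arm([
  [[-0.103,-0.185,0.03,0.0016,-0.0048,0.0067,-0.1],[-0.11,-0.18,0.035,0.0016,-0.0048,0.0067,-0.1],[-0.116,-0.175,0.041,0.0016,-0.0048,0.0067,-0.1],[-0.122,-0.169,0.046,0.0016,-0.0048,0.0067,-0.1],[-0.127,-0.164,0.051,0.0016,-0.0048,0.0067,-0.1],[-0.132,-0.158,0.057,0.0016,-0.0048,0.0067,-0.1],[-0.137,-0.152,0.062,0.0016,-0.0048,0.0067,-0.1],[-0.141,-0.145,0.068,0.0016,-0.0048,0.0067,-0.1],[0,0,0,0,0,0,-0.1],[0,0,0,0,0,0,-0.1]],
])

```text
t: 23.22
position: [584.4, -279.5, 212.9]
ee_rot: [[-0.707, 0.594, 0.384], [0.522, 0.804, -0.285], [-0.478, -0.001, -0.878]]
wrist_force: [0.2, -0.2, -0.4]
gripper_width: 48.5
gripper_force: 52.1
```

```bash
python3 - <<'E'
from plan import *
o=st();rows(PT,RT,1)
E
```

```text
t 23.23 p [ 584.4 -279.5  212.9] yaw -0.6358 z [ 0.3838 -0.2846 -0.8785] F [ 0.2 -0.2 -0.4] w 48.5 g 52.1
dist 2.5mm/row rot 0.2deg/row
[-0.007, -0.015, 0.002, -0.0, -0.0003, 0.0003]
```

move_arm([
  [[0,0,0,0,0,0,-0.1],[0,0,0,0,0,0,-0.1],[0,0,0,0,0,0,-0.1],[0,0,0,0,0,0,-0.1],[0,0,0,0,0,0,-0.1],[0,0,0,0,0,0,-0.1]],
])

```text
t: 23.98
position: [584.5, -280.5, 213.1]
ee_rot: [[-0.706, 0.595, 0.384], [0.522, 0.804, -0.286], [-0.479, -0.001, -0.878]]
wrist_force: [-0.0, 0.4, -1.0]
gripper_width: 48.2
gripper_force: 52.1
```

```bash
python3 - <<'E'
from mf import *
from plan import *
o=st();rows(PT,RT,1)
s=snap("scene");R=o["ee_rot"];p=o["position"]
B=np.array([[u,v,z] for u in(-55,55) for v in(-25,25) for z in(20.3,12.3)])@R.T+p
e=cv2.convexHull(px(s,B).astype(np.float32))[:,0]
lo=np.floor(e.min(0)-12).astype(int);hi=np.ceil(e.max(0)+12).astype(int)
print("expected",e.min(0),e.max(0),(e.min(0)+e.max(0))/2)
im=s["color"][lo[1]:hi[1],lo[0]:hi[0]].astype(float);m=(im[...,2]/(im[...,0]+1)>1.45)&(im[...,0]<80)
exp=np.zeros(m.shape,np.uint8);cv2.fillConvexPoly(exp,np.round(e-lo).astype(np.int32),1)
print("\n".join("".join(".o#X"[2*int(a)+int(b)] for a,b in zip(r,q)) for r,q in zip(m,exp)))
E
```

```text
t 23.98 p [ 584.5 -280.5  213.1] yaw -0.6371 z [ 0.3843 -0.2858 -0.8778] F [-0.   0.4 -1. ] w 48.2 g 52.1
dist 1.5mm/row rot 0.1deg/row
[-0.003, -0.01, 0.001, -0.0001, -0.0001, 0.0001]
expected [365.58774 241.32292] [413.46948 270.3119 ] [389.52863 255.81741]
.........................................................................
.........................................................................
.........................................................................
.........................................................................
.........................................................................
.........................................................................
.........................................................................
.........................................................................
.........................................................................
...............................................##........................
...............................................#####.....................
..........................
[... 2455 characters left out ...]
..................................
.........................................................................
.........................................................................
.........................................................................
.........................................................................
.........................................................................
.........................................................................
.........................................................................
.........................................................................
.........................................................................
```

move_arm([
  [[-0.003,-0.009,0.001,0,0,0,-0.1],[0,0,0,0,0,0,-0.1],[0,0,0,0,0,0,-0.1],[0,0,0,0,0,0,-0.1],[0,0,0,0,0,0,-0.1],[0,0,0,0,0,0,-0.1],[0,0,0,0,0,0,-0.1],[0,0,0,0,0,0,-0.1]],
])

```text
t: 25.02
position: [584.1, -281.8, 213.1]
ee_rot: [[-0.706, 0.595, 0.384], [0.522, 0.804, -0.286], [-0.479, -0.001, -0.878]]
wrist_force: [0.6, 0.3, -0.5]
gripper_width: 48.4
gripper_force: 52.1
```

```bash
python3 - <<'E'
from plan import *
o=st();rows(PT,RT,1);print(np.abs(o["joint_velocities"]).max())
if np.linalg.norm(o["position"]-PT)<2.5: print(bot.finish_job())
E
```

```text
t 25.02 p [ 584.1 -281.8  213.1] yaw -0.637 z [ 0.3843 -0.2858 -0.8778] F [ 0.6  0.3 -0.5] w 48.4 g 52.1
dist 0.2mm/row rot 0.1deg/row
[0.0, -0.001, 0.0, -0.0001, -0.0001, 0.0001]
0.0008884208646072318
the job is handed in; nothing more can be done
None
```

The job is handed in at 25 s: card and second square-pattern bar are stacked on the base bar and look in line to about 2 mm, and the round-button bar is held about 12 cm from the lens within 0.2 mm of the pose I calculated; I did not re-measure the base bar to confirm it stayed put.

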